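# Pin the crank of the dough sheeter

### The arm

A 6-joint arm with a two-finger parallel gripper is mounted at the origin on a cart in front of the work surface, level with it; the furniture and walls round the work are solid. World frame = base frame: x ahead of the robot, y to its left, z up, the work surface at z = 0. Lengths are in m, angles in rad, forces in N, time in s.
With the tool pointing down it reaches from about 0.35 to 0.875 m from the base axis. Payload 4.2 kg.
Tool frame: the origin (TCP) lies on the centre line of the jaws, within the pads' length; the fingertips stand 22 mm ahead of it and the grasp point (between the pads) lies 3 mm ahead of it; z points along the fingers, y is the line along which they close (so a half turn about z gives the same grasp; the last joint's range is limited). The gripper opens to 87 mm and grips with 3 to 60 N. Pads are 19 mm wide; open, the fingers measure 117 mm over their backs; the gripper's body (75 mm by 190 mm) begins 51 mm behind the grasp point.
Start: joints at [-0.901, 0.385, 0.008, 0, -1.194, -0.259], TCP at [0.25, -0.573, 0.245] pointing down, gripper open.
Joint ranges: [-3.14, 3.14], [-1.21, 2.06], [-1.07, 1.41], [-3.16, 2.05], [-2.99, -0.16], [-3.1, 3.1]. Speed limits (rad/s): [2.79, 2.79, 3.14, 3.14, 3.14, 3.14].

### API

Orientations are given as a rotation vector (axis times angle).
In Python, from bench import readout, vision, workorder, spotter gives the robot as it stands. The module is installed in compiled form; this text tells all that it offers.
- The arm moves only by the shell command python3 -m crank 'ROWS' [FORCE]. ROWS is JSON, a list of rows, each an object with "translation": the shift along the world's x, y, z in m, a list of three; "rotation": the turn, a rotation vector about the world's x, y, z in degrees, a list of three; "hand": the opening, from 0 (shut) to 1 (fully open). In form: [{"translation": [dx, dy, dz], "rotation": [rx, ry, rz], "hand": hand}, ...]. A call has 1 to 8 rows; each row is the pose to reach, as a shift and turn from the pose commanded when the call began; what a row does not reach only later rows make up. A row lasts 1/8 s, in which the tool goes at most 62.5 mm and 10.7 degrees, less where a joint would pass 70% of its speed; a pose out of reach is approached as far as the arm can. A call with a gripper value outside its range is refused whole. The fingers move at their own pace and stop on an object; FORCE is the grip in N (left out, the last holds). Time passes only in rows, so rows that repeat a pose let the fingers close. It gives the time, the measured TCP pose, the force, the opening and the grip force at its end, in the units of the state.
- readout.observe(): the state, without advancing time (a new reading comes with each control period).
- vision.capture(name): name is "scene" or "side" or "wrist"; returns (picture, depth): 480x640x3 uint8, blue, green, red; 480x640 float32, m along the optical axis (not along the pixel's ray), 0 where there is no reading.
- vision.calibration(name): a dict with "fx", "fy", "cx", "cy" (pixels), "cam_to_world" (4x4, takes a point from camera to world coordinates). Camera axes: x right, y down, z forward; pixel columns grow to the right and rows downward; lengths in m; the calibration is good to about 2 mm. A picture is of the moment at which its call begins: read the wrist's pose just before it. calibration takes no time and is no camera call; for the wrist camera it gives the pose at the moment of the call.
- workorder.close_job(): hands the job in; it is judged then, once.
Trained networks look in the newest picture that a camera, given by its name, has taken for a name from the list of things; names that differ only in an ending like _2 or _b are one class to them, and where a whole thing is asked for, a point or a joint stands for the part that bears it (a point fixed in the world has none). Each returns a list of dicts, best first, with "p" (0 to 1); they miss things now and then, are a little off and sometimes report something else, mostly with a low value. They report only what shows in the picture. A call takes as long as a camera call. They do not tell look-alikes from the thing itself.
- spotter.boxes_of(camera, name): "xyz" ([x, y, z] in m, in the coordinates of the camera as it stood for that picture, good to about 4 mm: the middle of the surface that is visible of it).
- spotter.landmark_of(camera, name): "xyz" ([x, y, z] in m, in the coordinates of the camera as it stood for that picture, good to about 4 mm: a listed point, or the origin of a listed thing).
The state is a dict: "time": time; "joint_positions": joint angles; "qd": joint speeds; "effort": joint torques, N m; "position": TCP position; "ee_rot": TCP orientation; "wrist_force": force on the tool from outside, world axes, zero at the start; "moment": the same for the moment, N m; "opening": finger opening in m; "grasp_force": force on a finger pad.
Only numpy, scipy, OpenCV 4.12 (cv2) and the standard library are available. Lean on these libraries where they do the work, as an engineer would, in place of code of your own. Each camera call takes 0.05 s, during which the arm holds its last target. There are 200 camera calls.

### The job

Take the orange-headed linch pin out of its wooden block, feel for the cross hole in the dough sheeter's shaft and push the pin down through it until its collar sits on the shaft, then press the pin's sprung loop over the round end of the shaft until it has snapped fully home underneath. Work gently, with no hard pushes on the pin or the machine, let go at the end, and leave the tin, the timer and the cutter where they are.

Things in the scene. Friction and masses are not known exactly. Their poses are not given: they have to be found in the camera images.
- sheeter: Dough sheeter fixed to the worktop: grey base 150 x 130 mm, two green cheek plates, two steel rollers, 128 mm high. Origin under its centre. A level steel crank shaft comes out of the front cheek along the sheeter's -x. The crank arm hangs from the shaft to the sheeter's +y side; its wooden knob is 50 mm to the side and 40 mm below the shaft axis, from 13 mm behind to 25 mm beyond the cross hole.
- bearing (a point): Where the shaft's axis leaves the front cheek, 85 mm above the worktop; axes as the sheeter's. Shaft: 22 mm diameter, round domed free end 31 mm beyond its vertical cross hole (10 mm wide, through, no chamfer); the crank hub (30 mm diameter) begins 14 mm behind the hole. The shaft does not turn, but can slide endways by 22 mm in all, against about 6 N of friction.
- hole_mid (a point): Point fixed on the sheeter, level with the top of the shaft and above its axis, where the cross hole is when the shaft stands in the middle of its endways play; axes as the sheeter's. The hole truly lies anywhere up to 11 mm either way from here along the sheeter's x. That is not measured: find it by feel or by eye.
- pin: Linch pin, about 0.11 kg. Origin on its axis at the underside of the collar, z up. Below: steel shank 8 mm diameter, 34 mm long, the last 4 mm a cone to 4.4 mm. Above: collar 20 mm diameter, 9 mm high, and the orange head to grip, 20 mm (x) by 16 mm (y), from 9 to 41 mm above the origin. The sprung loop opens to the pin's -x: turn that side to the free end of the shaft.
- pin_tip (a point): Lower end of the pin's shank, 34 mm below the pin's origin.
- hinge (a point): Middle of the loop's hinge, 9 mm to the pin's -x of its axis and 6 mm above its origin; hinge axis along the pin's y. Loop: two legs 16.5 mm either side, joined by a round bar 4.4 mm thick, 30.5 mm from the hinge. The legs are sprung: they stretch up to 5 mm at 1.2 N per mm, and must stretch about 3 mm for the bar to pass the round shaft end, after which it lies under the shaft.
- loop (a joint): Swing of the loop on the pin in rad: 0 = fully closed, legs parallel to the shank; 1.57 = standing straight out to the pin's -x (1.25 to 1.5 at the start); stop at 1.9. A little friction: it stays where it is left.
- tab_end (a point): Middle of the outer edge of the loop's orange thumb tab (20 mm wide), 40 mm to the pin's -x of the hinge and 27 mm below it when closed; swings with the loop. Pressing it straight down, just clear of the shaft's round end (fingertips centred 38 mm outward of the hinge), stretches the loop and closes it.
- block: Wooden storage block 34 x 34 x 42 mm, fixed, origin under its centre; the pin stands upright in the hole in its top, collar on the block.
- spice_tin: Bystander: small round tin, 46 mm diameter, 48 mm high, origin under its centre.
- timer: Bystander: round kitchen timer, 66 mm diameter, 50 mm high, origin under its centre.
- cutter_round: Bystander: round metal cookie cutter, 56 mm diameter, 26 mm high, origin under its centre.
Things that resemble listed ones, but are neither listed nor needed, are in the scene too. Leave any green or yellow look-alike of the pin alone.

How it is judged:
By the outcome, as a careful person would: the job done as asked, in the order asked, and still so for the second after the job is handed in, with the robot touching nothing.
It also fails if it takes over 72 s, if anything falls off the work surface, if the arm or the gripper's body presses on something with over 40 N, if the wrist force passes 120 N, or if a joint passes its speed limit or range.

## Working session

There is one attempt and no reset: what is moved stays moved. The work goes in short steps, Python scripts to look and compute and a shell command to move; the robot and the scene stay as the last step left them, time stands still between calls to the robot, and variables do not carry over. Pictures are saved under pics/ and viewed, at most 10 in all, crops included, and the job is handed in when it is done.

```bash
mkdir -p pics
cat > h.py <<'E'
import numpy as np, cv2
from bench import readout, vision, workorder, spotter
def w(cam,p):
    T=np.array(vision.calibration(cam)["cam_to_world"]); return (T@np.r_[p,1])[:3]
def look(cam,names,kind="landmark_of"):
    for n in names:
        for d in getattr(spotter,kind)(cam,n)[:4]:
            c=vision.calibration(cam); x=d["xyz"]
            print(cam,n,round(d["p"],2),np.round(w(cam,x),4),"px",int(c["fx"]*x[0]/x[2]+c["cx"]),int(c["fy"]*x[1]/x[2]+c["cy"]))
E
python3 - <<'E'
from h import *
ps=[]
for c in ["scene","side"]:
    p,d=vision.capture(c); cv2.imwrite(f"pics/{c}0.png",p); np.save(f"{c}0.npy",d)
    look(c,["pin","sheeter","bearing","hole_mid","block","hinge","spice_tin","timer","cutter_round"])
s=readout.observe(); print(s)
E
```

```text
scene pin 0.75 [ 0.5289 -0.2685  0.0427] px 391 279
scene pin 0.65 [ 0.5261 -0.3964  0.0148] px 454 313
scene pin 0.64 [ 0.494  -0.1889  0.0087] px 344 290
scene sheeter 0.66 [0.6258 0.0632 0.002 ] px 282 237
scene bearing 0.64 [0.5588 0.0761 0.0848] px 257 212
scene hole_mid 0.65 [0.5194 0.0801 0.0912] px 243 215
scene block 0.85 [ 0.53   -0.2619  0.0017] px 387 297
scene hinge 0.88 [ 0.4895 -0.1742  0.0172] px 336 285
scene hinge 0.74 [ 0.5242 -0.2705  0.0517] px 391 276
scene hinge 0.73 [ 0.5272 -0.4044  0.0164] px 458 314
scene hinge 0.54 [ 0.4467  0.2394 -0.0021] px 169 248
scene spice_tin 0.94 [ 6.884e-01 -2.901e-01 -2.000e-04] px 437 269
scene timer 0.59 [ 0.4462  0.2404 -0.0041] px 169 249
scene cutter_round 0.77 [ 0.6965 -0.1867  0.0019] px 395 254
side pin 0.69 [ 0.5293 -0.2713  0.0436] px 320 237
side pin 0.67 [ 0.5301 -0.3988  0.0147] px 319 232
side pin 0.6 [ 0.4932 -0.1861  0.013 ] px 334 258
side pin 0.28 [ 0.5294 -0.2703 -0.001 ] px 320 252
side sheeter 0.97 [6.243e-01 6.520e-02 3.000e-04] px 282 307
side bearing 0.97 [0.5562 0.0733 0.0846] px 312 273
side hole_mid 0.
[... 425 characters left out ...]
ime': 1.0, 'joint_positions': array([-9.01389904e-01,  3.84710253e-01,  7.88685381e-03, -3.40787093e-05,
       -1.19397818e+00, -2.58622568e-01]), 'qd': array([-1.17240056e-03,  6.37813526e-04, -6.29421188e-04,  6.61646232e-04,
       -6.53872171e-04, -3.07208487e-05]), 'effort': array([-1.31832636e-03, -3.90477920e+01,  1.87622702e+01,  4.22438622e+00,
        1.54415210e-02, -3.59996261e-05]), 'position': array([ 0.24961447, -0.57296435,  0.24453366]), 'ee_rot': array([-6.40705955e-01,  3.07553849e+00,  2.96488777e-05]), 'wrist_force': array([-0.06561412,  0.36569812,  0.27468422]), 'moment': array([ 0.00598611, -0.03246718,  0.0638457 ]), 'grasp_force': 0.0, 'opening': 0.087101670523373}
```

View pics/scene0.png

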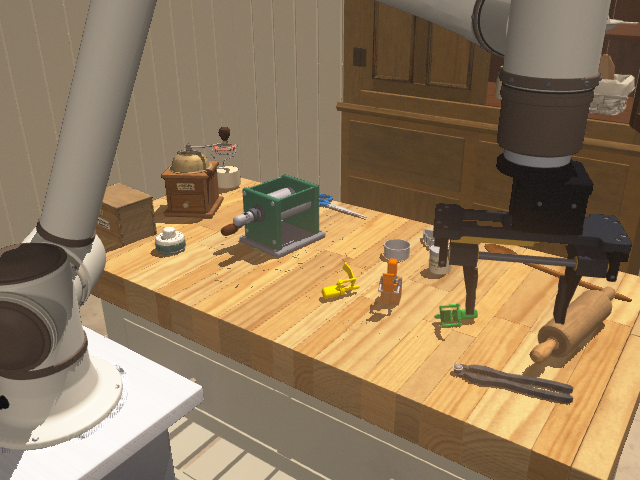

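View pics/side0.png

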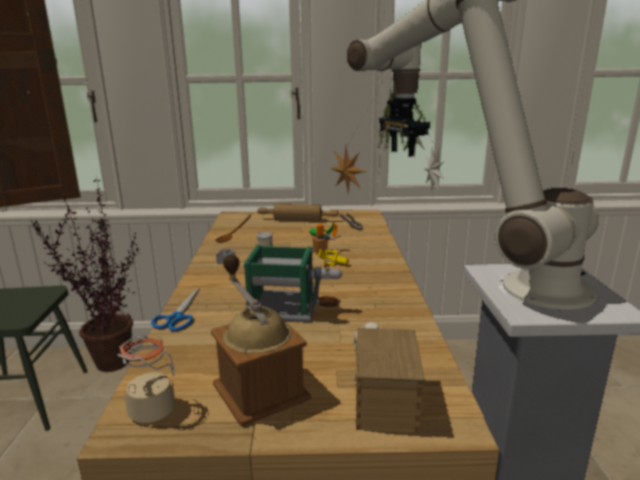

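The orange-headed pin is in the block at scene px (391,279). Its look-alikes are the yellow one lying at (340,288) and the green one at (457,314). I choose orange and will check it with a wrist close-up.

```bash
python3 - <<'E'
from h import *
print(np.round(vision.calibration("wrist")["cam_to_world"],3), vision.calibration("wrist")["fx"])
E
python3 -m crank '[{"translation":[0.04,0.045,0.005],"rotation":[0,0,0],"hand":1},{"translation":[0.08,0.09,0.01],"rotation":[0,0,0],"hand":1},{"translation":[0.12,0.13,0.015],"rotation":[0,0,0],"hand":1},{"translation":[0.16,0.17,0.02],"rotation":[0,0,0],"hand":1},{"translation":[0.19,0.21,0.02],"rotation":[0,0,0],"hand":1},{"translation":[0.21,0.25,0.02],"rotation":[0,0,0],"hand":1},{"translation":[0.22,0.28,0.02],"rotation":[0,0,0],"hand":1},{"translation":[0.22,0.28,0.02],"rotation":[0,0,0],"hand":1}]'
python3 - <<'E'
from h import *
print(np.round(vision.calibration("wrist")["cam_to_world"],3))
p,d=vision.capture("wrist"); cv2.imwrite("pics/w1.png",p); np.save("w1.npy",d)
look("wrist",["pin","hinge","tab_end","block"])
E
```

```text
[[-0.4    0.883  0.245  0.182]
 [ 0.917  0.385  0.107 -0.602]
 [ 0.     0.268 -0.964  0.384]
 [ 0.     0.     0.     1.   ]] 427.15072238191505
time: 2.0
position: [0.4703, -0.2913, 0.2648]
ee_rot: [-0.646, 3.074, -0.0]
wrist_force: [-0.1, -0.5, 0.7]
opening: 0.0871
grasp_force: 0.0
[[-0.403  0.882  0.245  0.403]
 [ 0.915  0.388  0.108 -0.32 ]
 [-0.     0.268 -0.963  0.405]
 [ 0.     0.     0.     1.   ]]
wrist pin 0.77 [ 0.5252 -0.3986  0.0139] px 192 213
wrist pin 0.75 [ 0.5306 -0.2709  0.0388] px 315 279
wrist pin 0.7 [ 0.4908 -0.1863  0.0091] px 411 266
wrist hinge 0.83 [ 0.4908 -0.1799  0.0177] px 419 272
wrist hinge 0.67 [ 0.5287 -0.405   0.0151] px 184 215
wrist hinge 0.6 [ 0.522  -0.2751  0.05  ] px 314 274
wrist tab_end 0.92 [ 0.4863 -0.41    0.036 ] px 187 173
wrist tab_end 0.73 [ 0.4809 -0.2865  0.0772] px 322 236
wrist tab_end 0.63 [ 0.5323 -0.1666  0.0364] px 416 322
wrist block 0.55 [ 0.5281 -0.2774 -0.0019] px 311 261
```

View pics/w1.png

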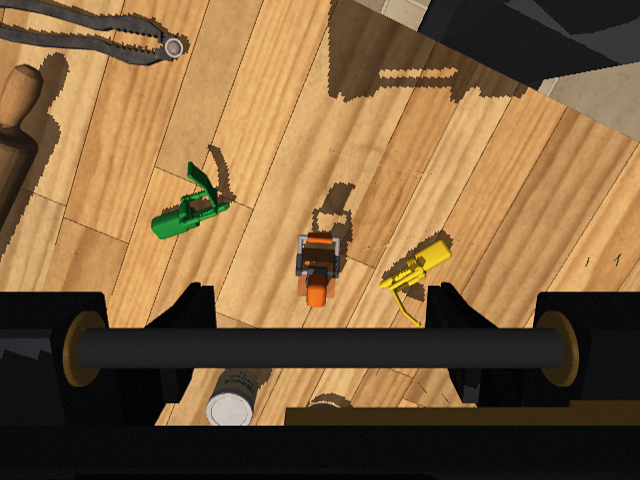

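The crop shows the orange-headed pin upright in the block at px (316,285), with its loop and tab towards the robot at (320,240). The green and yellow look-alikes lie on the table. Next I'll measure the pin's yaw from depth.

```bash
cat >> h.py <<'E'
def cloud(cam,d,c=None):
    c=c or vision.calibration(cam); v,u=np.mgrid[0:480,0:640]
    P=np.stack([(u-c["cx"])/c["fx"]*d,(v-c["cy"])/c["fy"]*d,d],-1)
    T=np.array(c["cam_to_world"]); return P@T[:3,:3].T+T[:3,3]
E
python3 - <<'E'
from h import *
p=cv2.imread("pics/w1.png"); d=np.load("w1.npy"); W=cloud("wrist",d)
h=cv2.cvtColor(p,cv2.COLOR_BGR2HSV)
near=(np.abs(W[...,0]-.51)<.06)&(np.abs(W[...,1]+.275)<.045)&(d>0)&(W[...,2]<.15)
o=near&(h[...,0]<16)&(h[...,1]>200)&(h[...,2]>120)
top=o&(W[...,2]>.078)&(W[...,0]>.512)
P=W[top]; print("top",len(P),P.mean(0),np.percentile(P,[2,98],0))
print(cv2.minAreaRect(np.float32(P[P[:,2]>np.percentile(P[:,2],90)-.004][:,:2]*1000)))
tab=o&(W[...,0]<.505)&(W[...,2]>.05); Q=W[tab]; print("tab",len(Q),np.median(Q,0),np.percentile(Q,[2,98],0)); print(cv2.minAreaRect(np.float32(Q[:,:2]*1000)))
# block top
B=near&(np.abs(W[...,2]-.042)<.004); R=W[B]; print("block",len(R),R.mean(0)); print(cv2.minAreaRect(np.float32(R[:,:2]*1000)))
al=near&(W[...,2]>.045); A=W[al]; 
a=A[A[:,0]<.505]; print("loop",a.mean(0),cv2.minAreaRect(np.float32(a[:,:2]*1000)))
# scene: sheeter geometry
sd=np.load("scene0.npy"); S=cloud("scene",sd); sp=cv2.imread("pics/scene0.png"); sh=cv2.cvtColor(sp,cv2.COLOR_BGR2HSV)
m=(np.abs(S[...,0]-.62)<.13)&(np.abs(S[...,1]-.065)<.1)&(S[...,2]>.115)&(S[...,2]<.14)&(sh[...,1]>100)
G=S[m]; print("cheektops",len(G),cv2.minAreaRect(np.float32(G[:,:2]*1000)),np.percentile(G[:,2],95))
m=(np.abs(S[...,0]-.52)<.035)&(np.abs(S[...,1]-.08)<.025)&(S[...,2]>.08)&(S[...,2]<.11)
G=S[m]; print("shaft",len(G),G.mean(0))
for x in np.arange(.47,.56,.01):
    g=G[np.abs(G[:,0]-x)<.005]
    if len(g): print(round(x,3),len(g),g.mean(0),g[:,2].max())
E
```

```text
top 357 [ 0.52775835 -0.27178201  0.08145376] [[ 0.51964082 -0.27968634  0.07889684]
 [ 0.53637445 -0.2638596   0.08323353]]
((528.0944213867188, -271.456787109375), (18.082962036132812, 14.691770553588867), 22.891958236694336)
tab 101 [ 0.48415376 -0.28750551  0.07864437] [[ 0.48024116 -0.29641077  0.07724998]
 [ 0.48803678 -0.2791185   0.08022385]]
((484.1854553222656, -287.6954650878906), (3.601162910461426, 19.052616119384766), 19.27696990966797)
block 875 [ 0.51815654 -0.27521432  0.0413268 ]
((517.2051391601562, -275.30908203125), (57.52495574951172, 38.533599853515625), 20.1722469329834)
loop [ 0.48521089 -0.28502905  0.07041309] ((489.6056213378906, -276.0083923339844), (41.340721130371094, 16.26616668701172), 62.225955963134766)
cheektops 44 ((621.017578125, 63.9617805480957), (110.11937713623047, 119.05496215820312), 81.18975830078125) 0.1287809403463722
shaft 300 [0.52384061 0.07156881 0.08998195]
0.49 26 [0.49317498 0.07951246 0.08661011] 0.09304365859426317
0.5 48 [0.4994677  0.07678245 0.08876772] 0.09623582353689725
0.51 38 [0.51050953 0.07385717 0.08981245] 0.09655199726173641
0.52 34 [0.52019151 0.07109265 0.08905559] 0.09594903530002236
0.53 46 [0.53059998 0.07113648 0.08992264] 0.09804255909875914
0.54 59 [0.53960686 0.06893129 0.09181974] 0.10039381376940498
0.55 49 [0.55152873 0.06438396 0.0915776 ] 0.10285722541597692
```

```bash
python3 -m crank '[{"translation":[0.02,0.008,-0.04],"rotation":[0,0,-3.6],"hand":0.5},{"translation":[0.04,0.015,-0.085],"rotation":[0,0,-3.6],"hand":0.5},{"translation":[0.058,0.0205,-0.13],"rotation":[0,0,-3.6],"hand":0.5},{"translation":[0.058,0.0205,-0.15],"rotation":[0,0,-3.6],"hand":0.5},{"translation":[0.058,0.0205,-0.165],"rotation":[0,0,-3.6],"hand":0.5},{"translation":[0.058,0.0205,-0.178],"rotation":[0,0,-3.6],"hand":0.5},{"translation":[0.058,0.0205,-0.186],"rotation":[0,0,-3.6],"hand":0.5},{"translation":[0.058,0.0205,-0.186],"rotation":[0,0,-3.6],"hand":0.5}]'
python3 - <<'E'
from h import *
s=readout.observe(); print(s["position"],s["wrist_force"],s["moment"],s["opening"])
p,d=vision.capture("wrist"); cv2.imwrite("pics/w2.png",p)
E
```

```text
time: 3.25
position: [0.5274, -0.2726, 0.0785]
ee_rot: [0.543, -3.094, -0.0]
wrist_force: [0.0, -0.3, -0.1]
opening: 0.0434
grasp_force: 0.0
[ 0.52743216 -0.27263622  0.07849571] [ 0.03119129 -0.29540079 -0.14638358] [ 0.0121646  -0.03095844  0.02582109] 0.0433845674732336
```

View pics/w2.png

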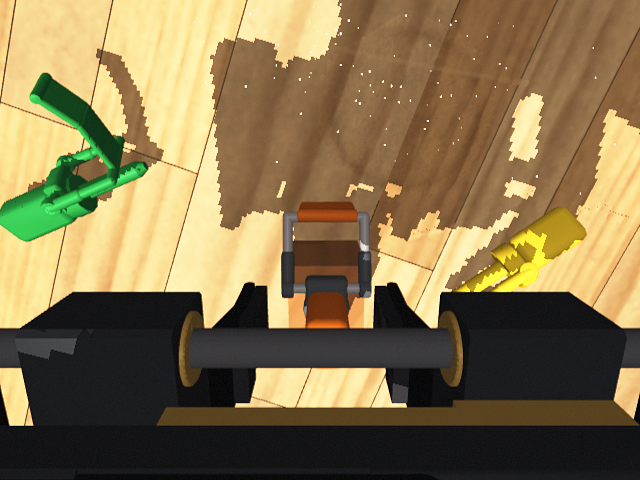

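The wrist view shows the orange head at (327,310), centred between the open jaws, with the loop square to them at (326,250). I'll grip it.

```bash
python3 -m crank '[{"translation":[0.0,0.001,0],"rotation":[0,0,0],"hand":0.3},{"translation":[0.0,0.001,0],"rotation":[0,0,0],"hand":0.2},{"translation":[0.0,0.001,0],"rotation":[0,0,0],"hand":0.1},{"translation":[0.0,0.001,0],"rotation":[0,0,0],"hand":0.1},{"translation":[0.0,0.001,0],"rotation":[0,0,0],"hand":0.1}]' 20
python3 - <<'E'
from h import *
s=readout.observe(); print(s["position"],s["wrist_force"],s["moment"],s["opening"])
p,d=vision.capture("wrist"); h=cv2.cvtColor(p,cv2.COLOR_BGR2HSV); W=cloud("wrist",d)
o=(h[...,0]<16)&(h[...,1]>200)&(h[...,2]>120)&(d>0); o[:180]=0;o[340:]=0
R=cv2.Rodrigues(s["ee_rot"])[0]
L=(W-s["position"])@R
for lo,hi in((180,235),(270,340)):
    m=o.copy(); m[:lo]=0; m[hi:]=0; m[:,:270]=0;m[:,390:]=0; P=L[m]; print(len(P),np.median(P,0)*1e3,np.percentile(P,[3,97],0)*1e3)
E
```

```text
time: 3.92
position: [0.5276, -0.2714, 0.0787]
ee_rot: [-0.544, 3.094, -0.0]
wrist_force: [-0.3, 1.0, 1.1]
opening: 0.0158
grasp_force: 20.0
[ 0.52763906 -0.27140345  0.07873745] [-0.27891254  0.99816423  1.14303164] [ 0.2236751   0.08237868 -0.00926594] 0.015813386522211637
668 [44.81071491  0.8470756   0.44825273] [[42.67004696 -8.44329016 -0.85379203]
 [46.40924809  9.80829386  1.88784824]]
431 [ 5.60296131  0.86693738 -2.47128326] [[ 3.7199539  -5.79747343 -3.93006969]
 [ 7.20586924  7.2337716  -0.36549061]]
```

```bash
python3 -m crank '[{"translation":[0.0,0,0.015],"rotation":[0,0,0],"hand":0.1},{"translation":[0,0,0.035],"rotation":[0,0,0],"hand":0.1},{"translation":[0,0,0.06],"rotation":[0,0,0],"hand":0.1},{"translation":[0,0.03,0.10],"rotation":[0,0,0],"hand":0.1}]'
python3 -m crank '[{"translation":[0.0,0.04,0.02],"rotation":[0,0,-5],"hand":0.1},{"translation":[0,0.085,0.04],"rotation":[0,0,-10],"hand":0.1},{"translation":[0,0.13,0.055],"rotation":[0,0,-15],"hand":0.1},{"translation":[0,0.175,0.07],"rotation":[0,0,-20],"hand":0.1},{"translation":[0,0.22,0.07],"rotation":[0,0,-25],"hand":0.1},{"translation":[0,0.25,0.07],"rotation":[0,0,-29],"hand":0.1},{"translation":[0,0.26,0.07],"rotation":[0,0,-29],"hand":0.1},{"translation":[0,0.26,0.07],"rotation":[0,0,-29],"hand":0.1}]'
python3 - <<'E'
from h import *
s=readout.observe(); print(s["position"],s["wrist_force"],s["moment"],s["opening"])
p,d=vision.capture("wrist"); cv2.imwrite("pics/w3.png",p); np.save("w3.npy",d)
look("wrist",["pin","hinge","tab_end","pin_tip","bearing","hole_mid"])
W=cloud("wrist",d)
np.save("W3.npy",W)
E
```

```text
time: 4.47
position: [0.5268, -0.2422, 0.1788]
ee_rot: [0.539, -3.093, -0.001]
wrist_force: [0.7, 0.3, -0.9]
opening: 0.016
grasp_force: 20.0
time: 5.48
position: [0.5275, 0.0186, 0.2489]
ee_rot: [0.246, 3.132, -0.0]
wrist_force: [-0.7, 0.6, -0.8]
opening: 0.0158
grasp_force: 20.0
[0.52750192 0.01860828 0.24887922] [-0.69051909  0.60912692 -0.75657199] [-0.07078846 -0.0203642  -0.03418749] 0.01575913781090496
wrist pin 0.97 [0.5311 0.0197 0.2093] px 324 298
wrist pin 0.8 [ 0.4926 -0.1901  0.0091] px 86 205
wrist pin 0.6 [ 0.693  -0.2978  0.0028] px 48 405
wrist hinge 0.9 [ 0.4893 -0.1771  0.0167] px 94 201
wrist hinge 0.87 [0.5197 0.0191 0.2206] px 319 284
wrist hinge 0.71 [0.53   0.0153 0.178 ] px 315 274
wrist tab_end 0.64 [0.4784 0.0232 0.2444] px 312 196
wrist tab_end 0.63 [ 0.5334 -0.1656  0.039 ] px 109 253
wrist pin_tip 0.98 [0.5289 0.0195 0.1775] px 323 270
wrist pin_tip 0.72 [ 0.5203 -0.2072  0.011 ] px 76 238
wrist bearing 0.81 [0.56   0.0729 0.0821] px 399 256
wrist hole_mid 0.72 [0.5169 0.0785 0.0953] px 403 202
```

View pics/w3.png

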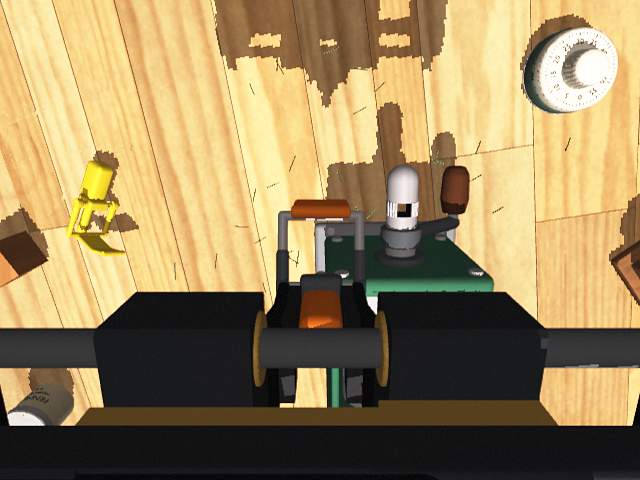

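The hole shows clearly as a dark spot at about (404,210), on the shaft between its dome at (402,167) and the hub at (400,240). I'll compute the hole, the axis and the held pin's tip in world coordinates.

Run:
```python
from h import *
p=cv2.imread("pics/w3.png"); W=np.load("W3.npy"); g=cv2.cvtColor(p,cv2.COLOR_BGR2GRAY)
cv2.imwrite("pics/w3c.png",cv2.resize(p[155:275,360:480],None,fx=5,fy=5,interpolation=cv2.INTER_NEAREST))
# shaft rows
for r in range(164,250,4):
    m=(W[r,:,2]>.07)&(W[r,:,2]<.125); c=np.where(m[380:425])[0]+380
    if len(c): print(r,c.min(),c.max(),np.round((W[r,c.min()]+W[r,c.max()])[:2]/2,4),"zmax",W[r,c,2].max().round(4),"topxy",np.round(W[r,c[W[r,c,2].argmax()]],4))
# ray-plane z=.096 for hole dark pixels
c=vision.calibration("wrist"); T=np.array(c["cam_to_world"])
def ray(u,v,z):
    k=T[:3,:3]@np.r_[(u-c["cx"])/c["fx"],(v-c["cy"])/c["fy"],1]; return T[:3,3]+k*(z-T[2,3])/k[2]
dark=(g<70); dark[:195]=0;dark[222:]=0;dark[:,:390]=0;dark[:,415:]=0
v,u=np.where(dark); print(len(v),u.min(),u.max(),v.min(),v.max())
print(ray((u.min()+u.max())/2,(v.min()+v.max())/2,.096))
print(g[195:225,402:407].mean(1).astype(int))
print(g[210,388:420])
print("depth col404",np.round(W[196:226:1,404,2],3))
```

```text
164 399 407 [0.4919 0.0827] zmax 0.0858 topxy [0.492  0.0839 0.0858]
168 392 414 [0.4946 0.0823] zmax 0.0916 topxy [0.4941 0.0833 0.0916]
172 389 416 [0.4972 0.0815] zmax 0.0941 topxy [0.4964 0.0819 0.0941]
176 388 418 [0.5    0.0816] zmax 0.0956 topxy [0.4989 0.082  0.0956]
180 387 418 [0.5028 0.0809] zmax 0.0961 topxy [0.5019 0.0836 0.0961]
184 387 418 [0.5056 0.0806] zmax 0.0954 topxy [0.5049 0.0842 0.0954]
188 387 417 [0.5082 0.0798] zmax 0.0963 topxy [0.507  0.081  0.0963]
192 387 417 [0.5109 0.0794] zmax 0.0951 topxy [0.5098 0.0796 0.0951]
196 387 417 [0.5138 0.0791] zmax 0.0959 topxy [0.5127 0.0812 0.0959]
200 386 417 [0.5171 0.0787] zmax 0.0961 topxy [0.515  0.0781 0.0961]
204 386 417 [0.5198 0.0782] zmax 0.0946 topxy [0.5193 0.0856 0.0946]
208 386 417 [0.5226 0.0779] zmax 0.0954 topxy [0.5199 0.0721 0.0954]
212 386 417 [0.5258 0.0778] zmax 0.0944 topxy [0.5249 0.0844 0.0944]
216 386 416 [0.5284 0.077 ] zmax 0.095 topxy [0.5271 0.0806 0.095 ]
220 386 416 [0.5313 0.0767] zmax 0.0967 topxy [0.5289 0.0765 0.0967]
224 383 424 [0.5378 0.0803] zmax 0.097 topxy [0.5321 0.0782 0.097 
[... 251 characters left out ...]
pxy [0.5428 0.0766 0.0996]
244 382 420 [0.5488 0.0745] zmax 0.0998 topxy [0.5454 0.0749 0.0998]
248 380 416 [0.5559 0.0739] zmax 0.0992 topxy [0.548  0.0712 0.0992]
117 397 410 204 216
[0.52208438 0.07773381 0.096     ]
[237 237 237 237 237 237 238 242 204  89  76  78  76  74  74  77  52   8
  11  12   7   9 158 234 239 236 237 236 236 236]
[248 171 246 241 195 242 229 234 245 150 100  97  94  99  96  92  96  98
   3  10  14   4  19 125 250 240 238 239 239 177 132 101]
depth col404 [ 0.096  0.095  0.095  0.095  0.094  0.095  0.096 -0.002 -0.001 -0.001
 -0.002 -0.002 -0.002 -0.002 -0.001  0.075  0.081  0.083  0.088  0.091
  0.093  0.095  0.096  0.094  0.094  0.095  0.097  0.095  0.094  0.095]
```

View pics/w3c.png

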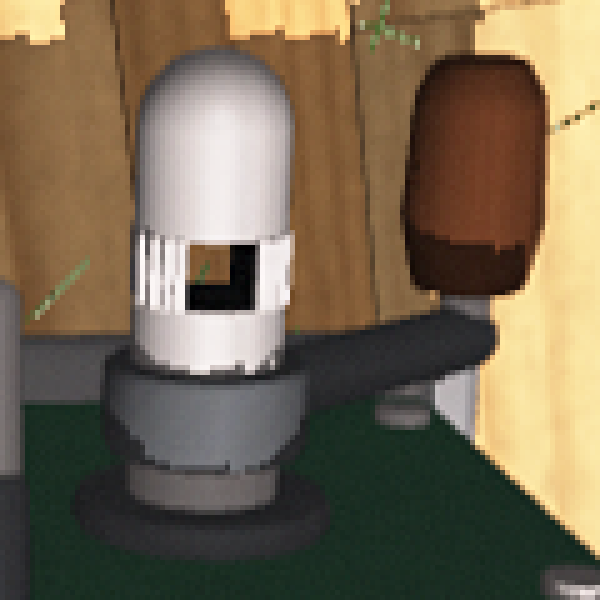

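Run:
```python
from h import *
s=readout.observe(); R=cv2.Rodrigues(s["ee_rot"])[0]
W=np.load("W3.npy"); L=(W-s["position"])@R
m=np.zeros((480,640),bool); m[180:345,265:390]=1
for lo,hi in((25,34),(34,45),(45,60),(60,75)):
    q=m&(L[...,2]*1e3>lo)&(L[...,2]*1e3<=hi)&(np.load("w3.npy")>0); v,u=np.where(q)
    if len(v): print(lo,hi,len(v),"rows",v.min(),v.max(),"cols",u.min(),u.max(),"L",np.round(np.percentile(L[q],[3,50,97],0)*1e3,1).tolist())
out={k:[] for k in("pin","hinge","pin_tip")}
for i in range(6):
    vision.capture("wrist")
    for n in out:
        for d in spotter.landmark_of("wrist",n)[:3]:
            x=(w("wrist",d["xyz"])-s["position"])@R*1e3
            if np.linalg.norm(x)<90: out[n].append(x)
for n in out:
    print(n,np.round(out[n],1).tolist(),np.round(np.median(out[n],0),1))
```

```text
25 34 1607 rows 244 296 cols 276 365 L [[5.9, -17.8, 27.1], [10.8, 0.8, 30.2], [20.6, 19.1, 33.7]]
34 45 1091 rows 210 276 cols 276 365 L [[19.1, -17.6, 34.2], [30.4, 3.4, 37.7], [37.1, 19.2, 40.5]]
60 75 22 rows 270 272 cols 316 326 L [[-0.2, -1.4, 64.0], [0.7, 0.8, 65.6], [1.0, 3.1, 67.8]]
pin [[-3.0, 0.9, 37.1], [-4.6, 5.7, 39.7], [-4.6, 2.9, 37.5], [-5.9, 2.8, 41.0], [-3.0, 4.7, 40.0], [-4.6, -0.2, 38.7]] [-4.6  2.9 39.2]
hinge [[7.1, -3.0, 32.5], [47.2, 1.9, 1.9], [7.5, 0.8, 32.1], [5.4, -2.5, 32.6], [6.8, -0.4, 34.2], [5.2, 1.8, 31.9], [4.3, 1.5, 33.5]] [ 6.8  0.8 32.5]
pin_tip [[-0.8, 3.7, 71.4], [4.9, 2.2, 35.6], [-1.1, 4.6, 72.1], [-3.3, 4.0, 70.9], [-2.4, 1.8, 71.9], [-1.5, 2.7, 67.8], [-1.6, 2.4, 71.1]] [-1.5  2.7 71.1]
```

```bash
python3 -m crank '[{"translation":[-0.0083,0.03,0],"rotation":[0,0,1],"hand":0.1},{"translation":[-0.0083,0.0588,0],"rotation":[0,0,1],"hand":0.1},{"translation":[-0.0083,0.0588,-0.03],"rotation":[0,0,1],"hand":0.1},{"translation":[-0.0083,0.0588,-0.055],"rotation":[0,0,1],"hand":0.1},{"translation":[-0.0083,0.0588,-0.068],"rotation":[0,0,1],"hand":0.1},{"translation":[-0.0083,0.0588,-0.074],"rotation":[0,0,1],"hand":0.1},{"translation":[-0.0083,0.0588,-0.074],"rotation":[0,0,1],"hand":0.1}]'
python3 - <<'E'
from h import *
s=readout.observe(); R=cv2.Rodrigues(s["ee_rot"])[0]; print(s["position"],s["wrist_force"])
p,d=vision.capture("wrist"); W=cloud("wrist",d); L=(W-s["position"])@R*1e3
m=np.zeros((480,640),bool); m[255:300,290:350]=1
q=m&(L[...,2]>56)&(L[...,2]<76)&(d>0)
v,u=np.where(q); print(len(v),v.min(),v.max(),u.min(),u.max(),np.round(np.percentile(L[q],[3,50,97],0),1).tolist())
for r in range(236,288,4): print(r,np.round(L[r,300:345:4,2]).astype(int))
cv2.imwrite("pics/w4.png",cv2.resize(p[180:300,250:410],None,fx=5,fy=5,interpolation=cv2.INTER_NEAREST))
E
```

```text
time: 7.9
position: [0.5196, 0.0773, 0.1748]
ee_rot: [0.221, 3.133, 0.0]
wrist_force: [0.5, 0.2, -1.4]
opening: 0.0159
grasp_force: 20.0
[0.51963162 0.07731229 0.17483957] [ 0.51981714  0.22610759 -1.4041192 ]
22 270 272 316 326 [[-0.4, -1.2, 63.4], [0.4, 1.0, 65.4], [0.7, 3.2, 67.1]]
236 [175  89  83  81  80  78  79  79  81  82  82 174]
240 [175 176  83  82  80  79  80  79  80  80  83 176]
244 [175 174  83  81  79  80  78  79  80  83  83 175]
248 [176 176  82  82  80  79  78  79  80  81  85 177]
252 [175 174  83  81  80  78  79  79  81  82  83 175]
256 [175 173  83  81  81  80  77  79  81  82  84 175]
260 [174 175  83  81 176 175 176 176  93  80  83 176]
264 [170 171  83  80 100 100 100 100  92  81  84 171]
268 [165 165  84  80  92  92  92  92  92  81  83 164]
272 [163 164  83  80  66  63  64  86  84  80  82 162]
276 [163  29  30  29  30  30  30  28  29  30  30 164]
280 [ 29  28  27  28  28  28  27  28  27  27  27 101]
284 [30 27 28 27 28 27 28 27 27 26 27 30]
```

View pics/w4.png

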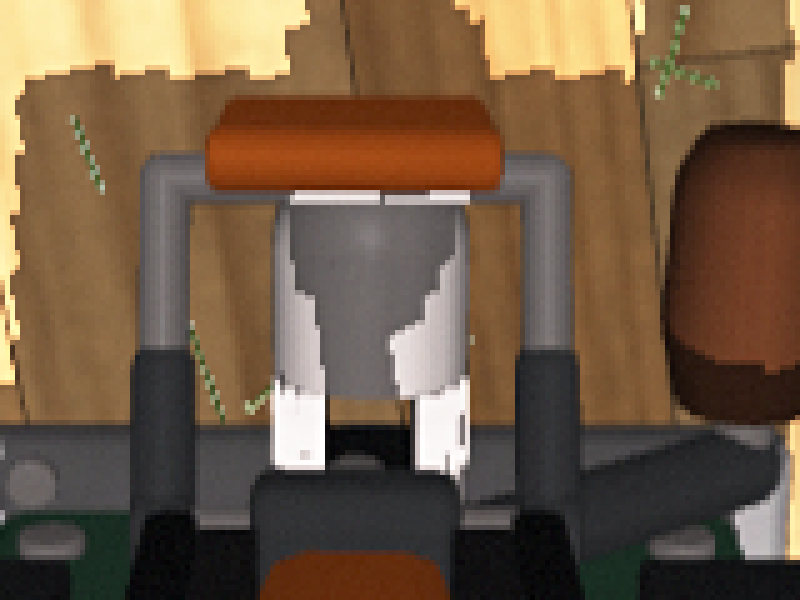

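The tip at px (321,271) stands just over the dark hole, whose columns are about 316–332 and whose front edge is near row 259. I'll compute the remaining offset.

Run:
```python
from h import *
s=readout.observe(); R=cv2.Rodrigues(s["ee_rot"])[0]
p,d=vision.capture("wrist"); W=cloud("wrist",d); L=(W-s["position"])@R*1e3
c=vision.calibration("wrist"); T=np.array(c["cam_to_world"])
def ray(u,v,z):
    k=T[:3,:3]@np.r_[(u-c["cx"])/c["fx"],(v-c["cy"])/c["fy"],1]; return (T[:3,3]+k*(z-T[2,3])/k[2]-s["position"])@R*1e3
for r in(262,264,266): print(r,np.round(L[r,312:338,2]).astype(int))
print("col",[round(float(x)) for x in L[252:276,322,2]])
hole=L[...,2]>87; sub=hole[260:270,312:338]
for r in(262,265,268):
    cc=np.where(hole[r,312:336])[0]+312; print(r,cc.min(),cc.max(),[ray(e,r,.096).round(1).tolist() for e in(cc.min()-.5,cc.max()+.5)])
for col in(319,322,325):
    rr=np.where(hole[245:270,col])[0]+245; print("front edge",col,rr.min(),ray(col,rr.min()-.5,.096).round(1))
print("shaft edges",[ (r,ray(np.where(L[r,295:345,2]<90)[0].min()+294.5,r,.085).round(1)[1],ray(np.where(L[r,295:345,2]<90)[0].max()+295.5,r,.085).round(1)[1]) for r in(240,250)])
q=(L[...,2]>56)&(L[...,2]<74)&(d>0); q[:260]=0;q[:, :300]=0;q[:,345:]=0;q[276:]=0
v,u=np.where(q); print(sorted(set(zip(v.tolist(),u.tolist()))));print(np.round(L[q],1)[::3].tolist())
```

```text
262 [ 81  81  80  95 176 174 176 176 177 176 176 177 175 176 176 176 177 176
 198 176  87  82  81  81  82  81]
264 [82 82 80 95 98 98 99 99 98 99 99 99 99 99 98 99 99 98 99 98 87 80 81 81
 83 82]
266 [81 81 80 95 95 96 96 95 95 96 95 96 95 95 95 95 96 96 95 96 87 81 81 81
 82 81]
col [79, 80, 80, 80, 80, 79, 78, 175, 174, 176, 176, 102, 99, 97, 95, 94, 91, 90, 67, 65, 63, 33, 32, 31]
262 315 331 [[0.9, -2.6, 79.2], [0.9, 6.6, 79.2]]
265 315 332 [[-0.8, -2.6, 79.2], [-0.8, 7.2, 79.2]]
268 315 331 [[-2.5, -2.6, 79.2], [-2.5, 6.6, 79.3]]
front edge 319 259 [ 2.9 -0.1 79.2]
front edge 322 259 [ 2.9  1.5 79.2]
front edge 325 259 [ 2.9  3.1 79.2]
shaft edges [(240, np.float64(-8.8), np.float64(13.5)), (250, np.float64(-8.9), np.float64(13.1))]
[(270, 320), (270, 321), (270, 322), (271, 317), (271, 318), (271, 319), (271, 320), (271, 321), (271, 322), (271, 323), (271, 324), (272, 316), (272, 317), (272, 318), (272, 319), (272, 320), (272, 321), (272, 322), (272, 323), (272, 324), (272, 325), (272, 326)]
[[1.0, 0.4, 66.2], [0.4, -1.1, 66.4], [1.0, 0.4, 64.6], [0.4, 2.0, 66.3], [0.1, -1.1, 65.7], [0.7, 0.4, 63.8], [0.4, 2.0, 64.7], [-0.1, 3.5, 66.0]]
```

```bash
python3 -m crank '[{"translation":[-0.0005,0.0014,0],"rotation":[0,0,0],"hand":0.1},{"translation":[-0.0005,0.0014,-0.003],"rotation":[0,0,0],"hand":0.1},{"translation":[-0.0005,0.0014,-0.006],"rotation":[0,0,0],"hand":0.1},{"translation":[-0.0005,0.0014,-0.008],"rotation":[0,0,0],"hand":0.1},{"translation":[-0.0005,0.0014,-0.0095],"rotation":[0,0,0],"hand":0.1},{"translation":[-0.0005,0.0014,-0.0105],"rotation":[0,0,0],"hand":0.1}]' 25
python3 -m crank '[{"translation":[0,0,-0.001],"rotation":[0,0,0],"hand":0.1},{"translation":[0,0,-0.002],"rotation":[0,0,0],"hand":0.1}]'
python3 -m crank '[{"translation":[0,0,-0.001],"rotation":[0,0,0],"hand":0.1},{"translation":[0,0,-0.002],"rotation":[0,0,0],"hand":0.1}]'
```

```text
time: 8.75
position: [0.5188, 0.0787, 0.1639]
ee_rot: [-0.221, -3.134, 0.0]
wrist_force: [0.3, 0.1, -1.6]
opening: 0.0159
grasp_force: 25.0
time: 9.0
position: [0.5189, 0.0787, 0.162]
ee_rot: [0.221, 3.134, 0.0]
wrist_force: [-0.8, 0.4, -0.8]
opening: 0.0156
grasp_force: 25.0
time: 9.25
position: [0.5188, 0.0787, 0.16]
ee_rot: [0.221, 3.134, 0.0]
wrist_force: [-0.2, -0.0, -1.7]
opening: 0.0155
grasp_force: 25.0
```

```bash
python3 -m crank '[{"translation":[0,0,-0.003],"rotation":[0,0,0],"hand":0.1},{"translation":[0,0,-0.006],"rotation":[0,0,0],"hand":0.1},{"translation":[0,0,-0.008],"rotation":[0,0,0],"hand":0.1}]'
python3 -m crank '[{"translation":[0,0,-0.003],"rotation":[0,0,0],"hand":0.1},{"translation":[0,0,-0.006],"rotation":[0,0,0],"hand":0.1},{"translation":[0,0,-0.009],"rotation":[0,0,0],"hand":0.1}]'
python3 -m crank '[{"translation":[0,0,-0.002],"rotation":[0,0,0],"hand":0.1},{"translation":[0,0,-0.004],"rotation":[0,0,0],"hand":0.1},{"translation":[0,0,-0.006],"rotation":[0,0,0],"hand":0.1}]'
python3 -m crank '[{"translation":[0,0,-0.0015],"rotation":[0,0,0],"hand":0.1},{"translation":[0,0,-0.0025],"rotation":[0,0,0],"hand":0.1}]'
```

```text
time: 9.62
position: [0.5187, 0.0787, 0.1517]
ee_rot: [-0.221, -3.133, 0.0]
wrist_force: [0.1, -0.1, -1.9]
opening: 0.0161
grasp_force: 25.0
time: 10.0
position: [0.5188, 0.0787, 0.1429]
ee_rot: [-0.221, -3.134, 0.0]
wrist_force: [0.7, -0.2, -1.1]
opening: 0.0159
grasp_force: 25.0
time: 10.38
position: [0.5188, 0.0787, 0.1369]
ee_rot: [0.221, 3.134, 0.0]
wrist_force: [0.3, 0.6, -1.1]
opening: 0.0161
grasp_force: 25.0
time: 10.62
position: [0.5188, 0.0787, 0.1345]
ee_rot: [0.221, 3.134, 0.0]
wrist_force: [0.2, -0.1, -0.7]
opening: 0.0157
grasp_force: 25.0
```

```bash
for i in 1; do :; done
python3 -m crank '[{"translation":[0,0,-0.0008],"rotation":[0,0,0],"hand":0.1},{"translation":[0,0,-0.0015],"rotation":[0,0,0],"hand":0.1}]'
python3 -m crank '[{"translation":[0,0,-0.0005],"rotation":[0,0,0],"hand":0.1},{"translation":[0,0,-0.0005],"rotation":[0,0,0],"hand":0.1}]'
python3 -m crank '[{"translation":[0,0,-0.0004],"rotation":[0,0,0],"hand":0.1},{"translation":[0,0,-0.0004],"rotation":[0,0,0],"hand":0.1}]'
```

```text
time: 10.88
position: [0.5188, 0.0787, 0.1331]
ee_rot: [0.221, 3.134, 0.0]
wrist_force: [-0.2, 1.2, -1.4]
opening: 0.0157
grasp_force: 25.0
time: 11.12
position: [0.5188, 0.0787, 0.1327]
ee_rot: [0.221, 3.134, 0.0]
wrist_force: [0.2, 0.2, -1.1]
opening: 0.0155
grasp_force: 25.0
time: 11.38
position: [0.5189, 0.0787, 0.1325]
ee_rot: [0.221, 3.134, -0.0]
wrist_force: [-0.2, -0.8, 3.5]
opening: 0.0157
grasp_force: 25.0
```

Contact: about 4.5 N with the collar height matching the shaft top, so the pin is seated. I'll release, rise and look.

```bash
python3 -m crank '[{"translation":[0,0,0.0004],"rotation":[0,0,0],"hand":0.25},{"translation":[0,0,0.0004],"rotation":[0,0,0],"hand":0.4},{"translation":[0,0,0.0004],"rotation":[0,0,0],"hand":0.4},{"translation":[0,0,0.02],"rotation":[0,0,0],"hand":0.4},{"translation":[0,0,0.045],"rotation":[0,0,0],"hand":0.4},{"translation":[0,0,0.08],"rotation":[0,0,0],"hand":0.4},{"translation":[0.02,-0.003,0.10],"rotation":[0,0,0],"hand":0.4},{"translation":[0.02,-0.003,0.10],"rotation":[0,0,0],"hand":0.4}]'
python3 - <<'E'
from h import *
s=readout.observe(); R=cv2.Rodrigues(s["ee_rot"])[0]; print(s["position"],s["wrist_force"])
p,d=vision.capture("wrist"); cv2.imwrite("pics/w5.png",p)
look("wrist",["pin","hinge","tab_end"])
W=cloud("wrist",d); h=cv2.cvtColor(p,cv2.COLOR_BGR2HSV)
o=(h[...,0]<16)&(h[...,1]>200)&(h[...,2]>100)&(d>0)&(np.abs(W[...,1]-.08)<.03)&(W[...,2]>.1)&(W[...,2]<.15)&(W[...,0]<.56)
for nm,m in(("head",o&(W[...,0]>.505)&(W[...,2]>.13)),("tab",o&(W[...,0]<.495))):
    P=W[m]; print(nm,len(P),P.mean(0).round(4),np.percentile(P,[3,97],0).round(4).tolist(),cv2.minAreaRect(np.float32(P[:,:2]*1e3)))
E
```

```text
time: 12.38
position: [0.5403, 0.076, 0.2336]
ee_rot: [0.222, 3.13, 0.003]
wrist_force: [0.0, 0.5, -0.7]
opening: 0.0348
grasp_force: 0.0
[0.54031081 0.07600825 0.23355868] [ 0.00561835  0.53620627 -0.7331039 ]
wrist pin 0.86 [ 0.487  -0.1875  0.0082] px 7 195
wrist pin 0.69 [0.5197 0.0782 0.0901] px 319 208
wrist hinge 0.56 [0.5082 0.0788 0.0976] px 318 193
wrist hinge 0.55 [ 0.4901 -0.1806  0.0155] px 10 200
wrist tab_end 0.84 [ 0.5279 -0.164   0.0339] px 29 246
wrist tab_end 0.69 [0.4685 0.0813 0.1273] px 312 131
head 455 [0.5153 0.076  0.1324] [[0.508, 0.0682, 0.1303], [0.5263, 0.0832, 0.1343]] ((517.4108276367188, 75.6575927734375), (15.053647994995117, 19.67522621154785), 81.35169982910156)
tab 328 [0.4729 0.0834 0.1197] [[0.469, 0.0738, 0.1005], [0.4775, 0.0922, 0.1315]] ((473.33111572265625, 83.2822036743164), (21.31033706665039, 7.243843078613281), 81.96743774414062)
```

View pics/w5.png

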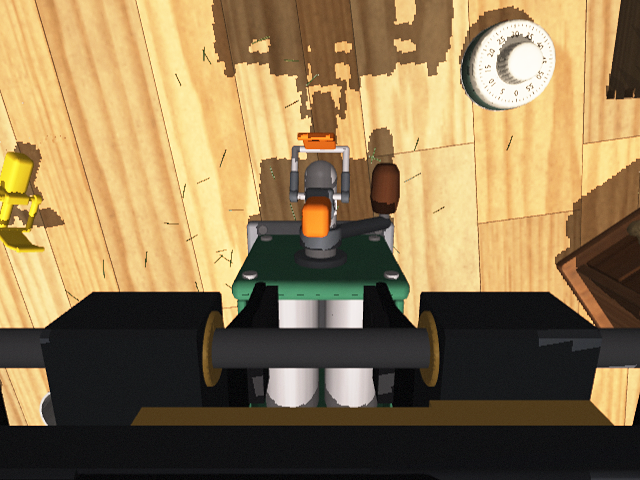

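The pin stands in the shaft, head at (315,220), loop out over the dome with its tab at (318,140), hand clear. I'll re-measure height and lean now the arm has settled.

Run:
```python
from h import *
s=readout.observe(); print(s["position"],s["ee_rot"])
W=[];
for i in range(3):
    p,d=vision.capture("wrist"); W.append(cloud("wrist",d))
W=np.median(W,0); h=cv2.cvtColor(p,cv2.COLOR_BGR2HSV)
near=(np.abs(W[...,1]-.08)<.03)&(W[...,0]<.56)&(W[...,0]>.45)
o=(h[...,0]<16)&(h[...,1]>200)&(h[...,2]>100)&near
P=W[o&(W[...,0]>.505)&(W[...,2]>.12)]; 
t=P[P[:,2]>np.percentile(P[:,2],97)-.003]; print("headtop",len(t),t.mean(0).round(4),cv2.minAreaRect(np.float32(t[:,:2]*1e3)))
A=np.c_[t[:,:2]-t[:,:2].mean(0),np.ones(len(t))]; print("plane",np.linalg.lstsq(A,t[:,2],rcond=None)[0].round(3))
Q=W[near&~o&(W[...,0]<.515)&(W[...,2]>.08)&(W[...,2]<.097)]; print("shaft/dome zmax",np.percentile(Q[:,2],[90,99]))
H=W[(np.abs(W[...,0]-.547)<.006)&(np.abs(W[...,1]-.076)<.012)]; print("hub z",np.percentile(H[:,2],[50,95,99]))
# legs
for y0 in(-1,1):
    m=near&~o&(W[...,2]>.093)&(W[...,0]<.508)&(W[...,0]>.478); Y=W[...,1]-(.0785-(W[...,0]-.5195)*.14)
    m&=(np.abs(Y-y0*.0165)<.006); print("leg",y0,m.sum(),np.median(Y[m]),np.median(W[m],0).round(4))
g=W[(np.abs(W[...,0]-.61)<.03)&(np.abs(W[...,1]-.02)<.03)];
```

```text
[0.53763034 0.07551141 0.23077585] [-2.20914643e-01 -3.13103651e+00  1.49480285e-03]
headtop 417 [0.519  0.0771 0.1355] ((521.0238037109375, 76.41649627685547), (14.940608978271484, 18.796438217163086), 82.39227294921875)
plane [0.004 0.022 0.136]
shaft/dome zmax [0.09582418 0.09688647]
hub z [0.09753069 0.09971881 0.10022275]
leg -1 3670 -0.01928130811284447 [0.5035 0.0613 0.2957]
leg 1 1144 0.017039219919192314 [0.5069 0.0982 0.2927]
```

```bash
python3 -m crank '[{"translation":[-0.02,0.003,0],"rotation":[0,0,0],"hand":0},{"translation":[-0.045,0.006,0],"rotation":[0,0,0],"hand":0},{"translation":[-0.063,0.0093,0],"rotation":[0,0,0],"hand":0},{"translation":[-0.063,0.0093,-0.025],"rotation":[0,0,0],"hand":0},{"translation":[-0.063,0.0093,-0.046],"rotation":[0,0,0],"hand":0},{"translation":[-0.063,0.0093,-0.046],"rotation":[0,0,0],"hand":0},{"translation":[-0.063,0.0093,-0.046],"rotation":[0,0,0],"hand":0},{"translation":[-0.063,0.0093,-0.046],"rotation":[0,0,0],"hand":0}]' 10
python3 - <<'E'
from h import *
s=readout.observe(); R=cv2.Rodrigues(s["ee_rot"])[0]; print(s["position"],s["ee_rot"],s["wrist_force"],s["opening"])
p,d=vision.capture("wrist"); W=cloud("wrist",d); L=(W-s["position"])@R*1e3
m=(d>0)&(np.abs(L[...,1])<30)&(np.abs(L[...,0])<25)&(L[...,2]>-15)&(L[...,2]<40)
Q=L[m]; print("near tcp",len(Q),np.percentile(Q,[2,50,98],0).round(1).tolist())
p,d=vision.capture("scene"); look("scene",["tab_end","hinge","pin"])
E
```

```text
time: 13.72
position: [0.4764, 0.0853, 0.1871]
ee_rot: [0.221, 3.132, 0.001]
wrist_force: [0.7, 0.7, -0.6]
opening: 0.0005
grasp_force: 0.0
[0.47636121 0.08530957 0.18709319] [2.20507120e-01 3.13212017e+00 1.38008093e-03] [ 0.66360927  0.68031206 -0.57175029] 0.0005055423540111283
near tcp 1753 [[9.3, -7.4, -14.1], [10.3, 0.1, 2.9], [12.0, 8.5, 21.8]]
scene tab_end 0.6 [ 0.533  -0.1609  0.037 ] px 343 265
scene tab_end 0.58 [0.4696 0.0811 0.1285] px 225 205
scene tab_end 0.54 [ 0.4825 -0.4063  0.0383] px 450 315
scene hinge 0.91 [0.5124 0.0835 0.106 ] px 239 209
scene hinge 0.74 [ 0.4917 -0.1752  0.0174] px 337 285
scene hinge 0.73 [ 0.5273 -0.4026  0.0182] px 457 313
scene pin 0.92 [ 0.4907 -0.1866  0.0109] px 342 290
scene pin 0.85 [ 0.526  -0.3966  0.0117] px 454 315
scene pin 0.78 [0.521  0.077  0.0994] px 244 211
```

```bash
python3 -m crank '[{"translation":[-0.001,0,-0.01],"rotation":[0,0,0],"hand":0},{"translation":[-0.001,0,-0.02],"rotation":[0,0,0],"hand":0},{"translation":[-0.001,0,-0.028],"rotation":[0,0,0],"hand":0},{"translation":[-0.001,0,-0.034],"rotation":[0,0,0],"hand":0},{"translation":[-0.001,0,-0.038],"rotation":[0,0,0],"hand":0},{"translation":[-0.001,0,-0.041],"rotation":[0,0,0],"hand":0}]'
python3 -m crank '[{"translation":[0,0,-0.003],"rotation":[0,0,0],"hand":0},{"translation":[0,0,-0.006],"rotation":[0,0,0],"hand":0},{"translation":[0,0,-0.009],"rotation":[0,0,0],"hand":0}]'
python3 -m crank '[{"translation":[0,0,-0.002],"rotation":[0,0,0],"hand":0},{"translation":[0,0,-0.004],"rotation":[0,0,0],"hand":0},{"translation":[0,0,-0.006],"rotation":[0,0,0],"hand":0}]'
```

```text
time: 14.72
position: [0.4749, 0.0851, 0.145]
ee_rot: [0.221, 3.134, -0.0]
wrist_force: [-0.3, 0.7, 0.5]
opening: 0.0003
grasp_force: 0.3
time: 15.1
position: [0.4749, 0.085, 0.136]
ee_rot: [0.221, 3.134, 0.0]
wrist_force: [-0.3, -0.1, -0.6]
opening: 0.0009
grasp_force: 0.3
time: 15.48
position: [0.4749, 0.0851, 0.1301]
ee_rot: [0.221, 3.133, 0.0]
wrist_force: [0.2, 0.1, 1.3]
opening: 0.0003
grasp_force: 0.4
```

```bash
python3 -m crank '[{"translation":[0,0,-0.002],"rotation":[0,0,0],"hand":0},{"translation":[0,0,-0.004],"rotation":[0,0,0],"hand":0}]'
python3 -m crank '[{"translation":[0,0,-0.002],"rotation":[0,0,0],"hand":0},{"translation":[0,0,-0.004],"rotation":[0,0,0],"hand":0}]'
python3 -m crank '[{"translation":[0,0,-0.002],"rotation":[0,0,0],"hand":0},{"translation":[0,0,-0.004],"rotation":[0,0,0],"hand":0}]'
python3 -m crank '[{"translation":[0,0,-0.002],"rotation":[0,0,0],"hand":0},{"translation":[0,0,-0.004],"rotation":[0,0,0],"hand":0}]'
```

```text
time: 15.72
position: [0.4749, 0.085, 0.1261]
ee_rot: [0.221, 3.134, 0.0]
wrist_force: [-0.1, 0.5, 1.7]
opening: 0.0001
grasp_force: 0.4
time: 15.98
position: [0.4749, 0.0851, 0.122]
ee_rot: [0.221, 3.134, 0.0]
wrist_force: [-0.3, -0.2, 1.0]
opening: 0.0009
grasp_force: 0.4
time: 16.23
position: [0.475, 0.0851, 0.1181]
ee_rot: [0.221, 3.133, 0.0]
wrist_force: [0.6, -0.5, 0.6]
opening: 0.0007
grasp_force: 0.5
time: 16.48
position: [0.4751, 0.0851, 0.1141]
ee_rot: [0.221, 3.133, 0.0]
wrist_force: [0.8, -0.1, 2.2]
opening: 0.0005
grasp_force: 0.4
```

```bash
python3 -m crank '[{"translation":[0,0,-0.002],"rotation":[0,0,0],"hand":0},{"translation":[0,0,-0.004],"rotation":[0,0,0],"hand":0}]'
python3 -m crank '[{"translation":[0,0,-0.002],"rotation":[0,0,0],"hand":0},{"translation":[0,0,-0.004],"rotation":[0,0,0],"hand":0}]'
python3 -m crank '[{"translation":[0,0,-0.002],"rotation":[0,0,0],"hand":0},{"translation":[0,0,-0.004],"rotation":[0,0,0],"hand":0}]'
python3 - <<'E'
from h import *
s=readout.observe();print(s["position"],s["wrist_force"],s["moment"])
p,d=vision.capture("wrist"); cv2.imwrite("pics/w6.png",p); look("wrist",["tab_end","hinge","pin"])
E
```

```text
time: 16.73
position: [0.4747, 0.085, 0.1099]
ee_rot: [-0.221, -3.134, 0.0]
wrist_force: [0.5, 0.1, 0.4]
opening: 0.0002
grasp_force: 0.2
time: 16.98
position: [0.4748, 0.085, 0.106]
ee_rot: [-0.221, -3.134, 0.0]
wrist_force: [0.0, -0.3, 1.3]
opening: 0.0004
grasp_force: 0.3
time: 17.23
position: [0.4749, 0.0851, 0.1021]
ee_rot: [0.221, 3.134, 0.0]
wrist_force: [0.5, -0.4, 1.2]
opening: 0.0006
grasp_force: 0.3
[0.47488519 0.08505623 0.10206571] [ 0.46718385 -0.41240443  1.16572519] [-0.05854476 -0.16952958 -0.0847244 ]
wrist tab_end 0.48 [0.4665 0.0838 0.0788] px 313 289
wrist hinge 0.52 [0.5123 0.0814 0.0979] px 323 415
```

View pics/w6.png

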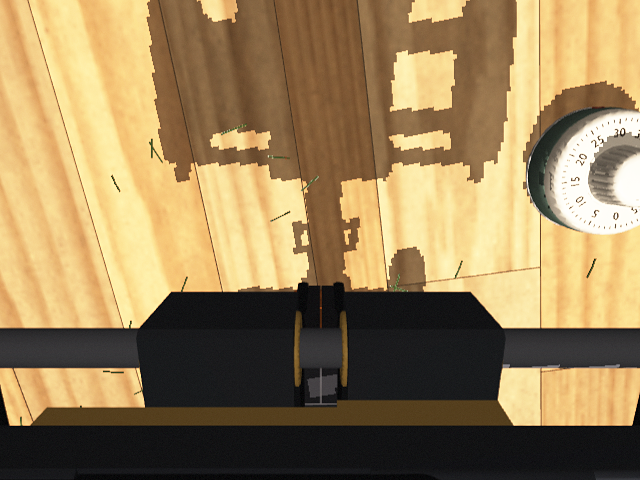

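The hand hides the loop in this view: the closed fingers are at (322,340) and only shadow shows past them. I'll press on by feel in small steps.

```bash
python3 -m crank '[{"translation":[0,0,-0.0015],"rotation":[0,0,0],"hand":0},{"translation":[0,0,-0.0025],"rotation":[0,0,0],"hand":0}]'
python3 -m crank '[{"translation":[0,0,-0.001],"rotation":[0,0,0],"hand":0},{"translation":[0,0,-0.0015],"rotation":[0,0,0],"hand":0}]'
python3 -m crank '[{"translation":[0,0,-0.001],"rotation":[0,0,0],"hand":0},{"translation":[0,0,-0.001],"rotation":[0,0,0],"hand":0}]'
```

```text
time: 17.68
position: [0.4749, 0.0851, 0.0997]
ee_rot: [0.221, 3.134, 0.0]
wrist_force: [-0.0, -0.1, 0.2]
opening: 0.0007
grasp_force: 0.4
time: 17.92
position: [0.4749, 0.0851, 0.0981]
ee_rot: [0.221, 3.134, 0.0]
wrist_force: [1.1, 0.8, 0.9]
opening: 0.0003
grasp_force: 0.4
time: 18.18
position: [0.4748, 0.085, 0.0971]
ee_rot: [-0.221, -3.134, 0.0]
wrist_force: [0.3, -0.2, 1.5]
opening: 0.0006
grasp_force: 0.4
```

```bash
python3 -m crank '[{"translation":[0,0,0.02],"rotation":[0,0,0],"hand":0},{"translation":[0,0,0.05],"rotation":[0,0,0],"hand":0},{"translation":[0,0,0.1],"rotation":[0,0,0],"hand":0},{"translation":[0.03,-0.003,0.13],"rotation":[0,0,0],"hand":0},{"translation":[0.055,-0.005,0.13],"rotation":[0,0,0],"hand":0},{"translation":[0.055,-0.035,0.13],"rotation":[0,0,0],"hand":0},{"translation":[0.055,-0.045,0.13],"rotation":[0,0,0],"hand":0},{"translation":[0.055,-0.045,0.13],"rotation":[0,0,0],"hand":0}]'
python3 - <<'E'
from h import *
s=readout.observe()
p,d=vision.capture("wrist"); look("wrist",["tab_end","hinge","pin"]); np.save("W7.npy",cloud("wrist",d)); cv2.imwrite("pics/w7full.png",p)
cv2.imwrite("pics/w7.png",cv2.resize(p[120:270,320:500],None,fx=4,fy=4,interpolation=cv2.INTER_NEAREST))
vision.capture("scene"); look("scene",["tab_end"])
E
```

```text
time: 19.18
position: [0.5294, 0.0396, 0.2269]
ee_rot: [-0.223, -3.133, 0.0]
wrist_force: [-0.0, -0.2, 0.2]
opening: 0.0005
grasp_force: 0.0
wrist tab_end 0.96 [0.473  0.0845 0.0768] px 373 140
wrist tab_end 0.83 [ 0.5321 -0.1618  0.0394] px 71 257
wrist hinge 0.65 [0.5141 0.0783 0.1026] px 375 209
wrist hinge 0.57 [ 0.494  -0.1755  0.0171] px 56 207
wrist pin 0.91 [ 0.4927 -0.1875  0.0101] px 47 206
wrist pin 0.59 [0.4702 0.0854 0.0786] px 374 135
wrist pin 0.58 [0.5222 0.0807 0.0936] px 378 218
wrist pin 0.2 [ 0.6959 -0.2926  0.001 ] px 14 416
scene tab_end 0.7 [ 0.5355 -0.1587  0.0388] px 343 264
scene tab_end 0.53 [ 0.4877 -0.4055  0.0393] px 451 313
scene tab_end 0.44 [0.4701 0.0825 0.0737] px 227 230
```

View pics/w7.png

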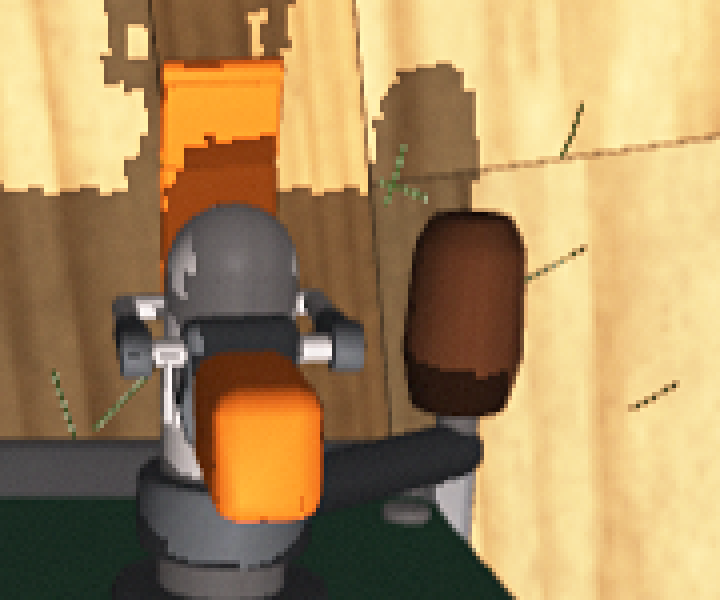

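The loop is down around the shaft: the tab is at px (374,140), the legs drop vertically beside the dome and the head is at (386,228). I'll measure how fully it has closed.

Run:
```python
from h import *
s=readout.observe(); Ws=[]
for i in range(3):
    p,d=vision.capture("wrist"); Ws.append(cloud("wrist",d))
W=np.median(Ws,0); h=cv2.cvtColor(p,cv2.COLOR_BGR2HSV)
u=np.array([-.990,.139]); v=np.array([.139,.990]); X=(W[...,:2]-[.5214,.0783])@u*1e3; Y=(W[...,:2]-[.5214,.0783])@v*1e3; Z=W[...,2]*1e3
o=(h[...,0]<20)&(h[...,1]>150)&(np.abs(Y)<18)&(h[...,2]>60)
t=o&(X>30)&(X<60)&(Z>55)&(Z<100)
for a in range(32,60,3):
    q=t&(X>=a)&(X<a+3)
    if q.sum(): print("tab X",a,q.sum(),"Z",np.median(Z[q]).round(1),"Xmax",X[q].max().round(1),"Y",np.percentile(Y[q],[3,97]).round(1))
hd=o&(np.abs(X)<16)&(Z>125); q=hd&(Z>np.percentile(Z[hd],97)-3); print("headtop XYZ",[np.round((np.percentile(a[q],2)+np.percentile(a[q],98))/2,1) for a in(X,Y,Z)],np.percentile(Z[q],90).round(1))
for sg in(-1,1):
    l=(np.abs(Y-sg*16.5)<5)&(X>0)&(X<25)&(Z>60)&(Z<115)&~o
    for z in range(65,112,6):
        q=l&(Z>=z)&(Z<z+6)
        if q.sum()>2: print("leg",sg,z,q.sum(),"X",X[q].mean().round(1),"Y",Y[q].mean().round(1))
```

```text
tab X 32 132 Z 71.9 Xmax 34.8 Y [-8.9  9. ]
tab X 35 116 Z 72.5 Xmax 37.5 Y [-9.3  9.2]
tab X 38 146 Z 73.9 Xmax 41.0 Y [-9.5  9. ]
tab X 41 120 Z 75.1 Xmax 43.6 Y [-9.6  9.1]
tab X 44 150 Z 76.4 Xmax 47.0 Y [-9.8  8.8]
tab X 47 120 Z 77.7 Xmax 49.6 Y [-9.9  8.5]
tab X 50 155 Z 79.0 Xmax 52.8 Y [-10.    8.7]
tab X 53 11 Z 77.6 Xmax 53.4 Y [1.6 8.4]
headtop XYZ [np.float64(10.6), np.float64(-10.5), np.float64(303.8)] 305.0
leg -1 71 29 X 11.8 Y -13.8
leg -1 77 15 X 11.8 Y -16.3
leg -1 83 9 X 11.7 Y -16.0
leg -1 89 18 X 11.5 Y -16.7
leg -1 95 8 X 9.2 Y -16.7
leg -1 101 124 X 9.2 Y -15.4
leg 1 71 26 X 12.8 Y 15.8
leg 1 77 17 X 12.9 Y 16.3
leg 1 83 11 X 12.5 Y 16.0
leg 1 89 23 X 12.6 Y 16.0
leg 1 95 5 X 11.3 Y 14.8
leg 1 101 142 X 10.4 Y 15.9
```

Nearly home, with perhaps 0.05–0.09 rad still open. I'll press once more until it meets a firm but gentle stop.

```bash
python3 -m crank '[{"translation":[-0.03,0.03,0],"rotation":[0,0,0],"hand":0},{"translation":[-0.055,0.045,0],"rotation":[0,0,0],"hand":0},{"translation":[-0.055,0.045,-0.05],"rotation":[0,0,0],"hand":0},{"translation":[-0.055,0.045,-0.095],"rotation":[0,0,0],"hand":0},{"translation":[-0.055,0.045,-0.115],"rotation":[0,0,0],"hand":0},{"translation":[-0.055,0.045,-0.124],"rotation":[0,0,0],"hand":0},{"translation":[-0.055,0.045,-0.128],"rotation":[0,0,0],"hand":0},{"translation":[-0.055,0.045,-0.130],"rotation":[0,0,0],"hand":0}]'
python3 -m crank '[{"translation":[0,0,-0.0005],"rotation":[0,0,0],"hand":0},{"translation":[0,0,-0.001],"rotation":[0,0,0],"hand":0}]'
python3 -m crank '[{"translation":[0,0,-0.0005],"rotation":[0,0,0],"hand":0},{"translation":[0,0,-0.001],"rotation":[0,0,0],"hand":0}]'
```

```text
time: 20.62
position: [0.4755, 0.0854, 0.0978]
ee_rot: [0.221, 3.132, 0.002]
wrist_force: [0.6, -0.5, 0.1]
opening: 0.0003
grasp_force: 0.3
time: 20.88
position: [0.4755, 0.0853, 0.0969]
ee_rot: [0.22, 3.132, 0.002]
wrist_force: [1.1, 0.0, 2.3]
opening: 0.0002
grasp_force: 0.5
time: 21.12
position: [0.4751, 0.0851, 0.0954]
ee_rot: [0.221, 3.133, 0.001]
wrist_force: [-0.5, -0.9, 0.3]
opening: 0.0004
grasp_force: 0.6
```

```bash
python3 -m crank '[{"translation":[0,0,-0.0005],"rotation":[0,0,0],"hand":0},{"translation":[0,0,-0.001],"rotation":[0,0,0],"hand":0}]'
python3 -m crank '[{"translation":[0,0,-0.0005],"rotation":[0,0,0],"hand":0},{"translation":[0,0,-0.001],"rotation":[0,0,0],"hand":0}]'
python3 -m crank '[{"translation":[0,0,-0.0005],"rotation":[0,0,0],"hand":0},{"translation":[0,0,-0.0008],"rotation":[0,0,0],"hand":0}]'
```

```text
time: 21.38
position: [0.4749, 0.0851, 0.0942]
ee_rot: [0.221, 3.134, 0.0]
wrist_force: [1.2, -0.6, 1.1]
opening: 0.0005
grasp_force: 0.7
time: 21.62
position: [0.4751, 0.0851, 0.0933]
ee_rot: [0.221, 3.133, 0.0]
wrist_force: [2.3, -0.0, 3.1]
opening: 0.0
grasp_force: 1.1
time: 21.88
position: [0.4752, 0.0852, 0.0925]
ee_rot: [0.221, 3.133, 0.001]
wrist_force: [1.0, 0.5, 3.3]
opening: 0.0008
grasp_force: 1.4
```

```bash
python3 -m crank '[{"translation":[0,0,0.01],"rotation":[0,0,0],"hand":0},{"translation":[0,0,0.04],"rotation":[0,0,0],"hand":0},{"translation":[0,0,0.09],"rotation":[0,0,0],"hand":0},{"translation":[0.03,-0.003,0.135],"rotation":[0,0,0],"hand":0},{"translation":[0.055,-0.025,0.135],"rotation":[0,0,0],"hand":0},{"translation":[0.055,-0.045,0.135],"rotation":[0,0,0],"hand":0},{"translation":[0.055,-0.045,0.135],"rotation":[0,0,0],"hand":0},{"translation":[0.055,-0.045,0.135],"rotation":[0,0,0],"hand":0}]'
cat > m.py <<'E'
from h import *
s=readout.observe(); Ws=[]
for i in range(3):
    p,d=vision.capture("wrist"); Ws.append(cloud("wrist",d))
W=np.median(Ws,0); h=cv2.cvtColor(p,cv2.COLOR_BGR2HSV)
u=np.array([-.990,.139]); v=np.array([.139,.990]); X=(W[...,:2]-[.5214,.0783])@u*1e3; Y=(W[...,:2]-[.5214,.0783])@v*1e3; Z=W[...,2]*1e3
o=(h[...,0]<20)&(h[...,1]>150)&(np.abs(Y)<18)&(h[...,2]>60)
t=o&(X>30)&(X<60)&(Z>55)&(Z<100)
for a in range(32,60,3):
    q=t&(X>=a)&(X<a+3)
    if q.sum(): print("tab X",a,q.sum(),"Z",np.median(Z[q]).round(1),"Xmax",X[q].max().round(1))
hd=o&(np.abs(X)<16)&(Z>125)&(Z<150); q=hd&(Z>np.percentile(Z[hd],97)-3); print("headtop XYZ",[np.round((np.percentile(a[q],2)+np.percentile(a[q],98))/2,1) for a in(X,Y,Z)],np.percentile(Z[q],90).round(1))
dm=(np.abs(Y)<8)&(X>20)&(X<34)&(Z>80)&~o; print("dome end X",np.percentile(X[dm],99).round(1), "Ztop",np.percentile(Z[dm],97).round(1))
for sg in(-1,1):
    l=(np.abs(Y-sg*16.5)<5)&(X>0)&(X<25)&(Z>60)&(Z<115)&~o
    for z in range(65,112,6):
        q=l&(Z>=z)&(Z<z+6)
        if q.sum()>2: print("leg",sg,z,q.sum(),"X",X[q].mean().round(1),"Y",Y[q].mean().round(1))
cv2.imwrite("pics/m.png",p)
vision.capture("side"); look("side",["tab_end","hinge","pin"])
look("wrist",["tab_end","hinge","pin"])
E
python3 m.py
```

```text
time: 22.88
position: [0.5287, 0.0399, 0.2269]
ee_rot: [-0.221, -3.132, 0.001]
wrist_force: [-0.2, -0.2, 0.3]
opening: 0.0004
grasp_force: 0.0
tab X 32 127 Z 70.6 Xmax 35.0
tab X 35 116 Z 71.6 Xmax 37.6
tab X 38 145 Z 72.7 Xmax 41.0
tab X 41 118 Z 73.7 Xmax 43.7
tab X 44 149 Z 74.8 Xmax 47.0
tab X 47 122 Z 76.2 Xmax 50.0
tab X 50 68 Z 75.7 Xmax 51.3
headtop XYZ [np.float64(0.5), np.float64(1.0), np.float64(135.9)] 136.9
dome end X 29.2 Ztop 298.8
leg -1 71 24 X 10.0 Y -14.4
leg -1 77 8 X 10.3 Y -16.0
leg -1 83 7 X 10.9 Y -16.1
leg -1 89 7 X 10.5 Y -16.8
leg -1 95 3 X 10.0 Y -17.6
leg -1 101 124 X 9.2 Y -15.3
leg 1 71 20 X 10.6 Y 16.0
leg 1 77 11 X 11.1 Y 16.2
leg 1 83 15 X 12.7 Y 13.8
leg 1 89 14 X 11.8 Y 15.5
leg 1 95 4 X 11.9 Y 15.0
leg 1 101 144 X 10.3 Y 16.1
side tab_end 0.51 [ 0.5379 -0.1662  0.0354] px 318 253
side tab_end 0.42 [0.4717 0.0848 0.0717] px 351 280
side hinge 0.64 [ 0.4907 -0.1739  0.0192] px 336 257
side hinge 0.52 [0.5125 0.076  0.1002] px 332 266
side hinge 0.52 [ 0.5302 -0.4038  0.0168] px 319 231
side pin 0.64 [0.5611 0.0727 0.0838] px 309 273
side pin 0.58 [ 0.5292 -0.3942  0.0152] px 319 232
side pin 0.43 [ 0.492  -0.1854  0.0096] px 335 259
wrist tab_end 0.9 [0.4712 0.0853 0.0743] px 374 137
wrist tab_end 0.89 [ 0.5331 -0.1626  0.0369] px 72 257
wrist hinge 0.92 [0.514  0.0805 0.1032] px 379 208
wrist hinge 0.66 [ 0.4896 -0.1794  0.0189] px 49 203
wrist pin 0.96 [0.5246 0.0786 0.0932] px 376 222
wrist pin 0.85 [ 0.4958 -0.1886  0.0119] px 46 210
```

The measurements agree that the loop is home: legs vertical, and tab-to-hinge angle 34°, the closed value. The pin is upright with its head top at 0.137 m, so its collar is on the shaft. The hand is clear, so I'll hand the job in.

```bash
python3 -c "
from bench import workorder; print(workorder.close_job())"
```

```text
the job is handed in; nothing more can be done
None
```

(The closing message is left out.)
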